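Load a moulded cup in the slide-in fixture and brush it out

TASK

Set the black cup upright on the open end of the fixture and slide it, foot flange under the two yellow lips, fully home against the back stop. Then brush out its inside with the orange-handled brush held in the gripper: down to the bottom, up to the rim, and down to the bottom again, and stand the brush back in its blue pot. Keep the cup upright and home, and leave the grey socket, the yellow-handled screwdriver and the white bottle where they are.

Things in the scene. Friction and masses are not known exactly. Their poses are not given: they have to be found in the camera images.
- cup: Loose black cup, 0.1 to 0.2 kg, upright on the bench, open top, 78 mm high. Round body 60 mm outside, wall 5 mm (bore 50). At the bottom a foot flange 80 mm in diameter, 6 mm thick, which is also its floor: the inner floor is 6 mm above the underside. Origin: centre of the underside, z up its axis. Starts on one side of the fixture, the brush on the other.
- fixture: Fixed fixture: aluminium bed 245 x 140 mm, 8 mm thick, on the bench, with side guides, two yellow hold-down lips and a dark back stop (top 23 mm above the bench). Origin about the bed's centre, at bench height; x along the slide (the cup goes in towards +x), z up. The bed spans x = -120 to 125 mm; lips x = -7 to 115; stop face x = 112.
- apron (a point): Point on the bed's top (8 mm above the bench) at the middle of the open apron, where the cup can be set down before sliding: 65 mm from the fixture's origin along its -x, 137 mm before home. From about here dark flared guides (17 mm high above the bench, about 130 mm apart at their ends) narrow towards the lips. Same axes as the fixture.
- mouth (a point): Point on the bed's top (8 mm above the bench), middle of the lips' mouth, 10 mm from the fixture's origin along -x. From here to the stop the channel is 86 mm wide (3 mm to spare each side of the flange). The lips' underside is 9 mm above the bed (3 mm over the flange), their top 15 mm above it, the slot between them 68 mm wide; their first 16 mm are turned up to about 20 mm above the bed.
- home (a point): Point on the top of the fixture's bed (8 mm above the bench), where the centre of the cup's underside is when the flange touches the back stop: 72 mm from the fixture's origin along its +x. Same axes as the fixture.
- brush: Loose cylindrical brush, about 0.09 kg, standing upright on its white bristle head in the blue pot. Head (stiff, taken as solid) 34 mm in diameter, 0 to 55 mm above the tip; orange round handle 18 mm in diameter, 55 to 165 mm above the tip. Origin: centre of the flat lower end (tip); z up along the handle. It stands by itself on its flat end.
- pot: Fixed round blue pot for the brush, 68 mm outside diameter, 30 mm high, bore 56 mm, floor 8 mm thick (the brush tip rests 8 mm above the origin). Origin: centre of the underside, on the bench.
- socket: Bystander: loose grey solid pipe-socket moulding, 104 mm diameter, 70 mm high. Origin: centre of the underside.
- screwdriver: Bystander: loose small screwdriver with a yellow handle, lying on the bench, about 130 mm long, its long axis along its x, blade to +x.
- bottle: Bystander: loose white bottle with a red cap, 56 mm diameter, 120 mm high. Origin: centre of the underside.
Not all that is in view belongs to the job. What is shaped like the cup but turquoise is not meant. What is shaped like the brush but green is not meant.

How it is judged:
On the way, in this order (a step that is already met when the one before it is completed fails the run):
1. the cup is home in the fixture: flat on the bed under the lips, within 7 mm of the back stop (x of cup in the frame of home between -0.007 and 0.006 m and y of cup in the frame of home between -0.006 and 0.006 m and z of cup in the frame of home between -0.003 and 0.003 m and angle between cup's own z axis and vertical below 0.07 rad), for 0.2 s.
2. the held brush is down inside the home cup, its tip within 12 mm of the cup's floor (all of step 1 and horizontal distance between brush and cup below 0.022 m and contact force between the fingers and brush above 0.5 N and z of brush in the frame of cup below 0.018 m), for 0.05 s.
3. the held brush is drawn up inside or above the cup, its tip at least 44 mm over the cup's floor (all of step 1 and horizontal distance between brush and cup below 0.022 m and contact force between the fingers and brush above 0.5 N and z of brush in the frame of cup above 0.05 m), for 0.05 s.
4. the held brush is down again, its tip within 12 mm of the cup's floor (all of step 2), for 0.05 s.
At the end, for the whole second after the job is handed in: The cup stands home in the fixture (within 7 mm of touching the back stop, within 6 mm of the centre line, flat on the bed within 3 mm and 0.07 rad) and the brush stands in its pot, tip down, on or within 8 mm of the pot's floor, within 20 mm of its centre, tilted less than 0.5 rad; both at rest (all of step 1 and horizontal distance between brush and pot below 0.02 m and z of brush in the frame of pot below 0.016 m and angle between brush's own z axis and vertical below 0.5 rad and linear speed of brush below 0.03 m/s and linear speed of cup below 0.02 m/s).
It fails at once if the cup is tipped (more than 0.6 rad) (angle between cup's own z axis and vertical above 0.6 rad).
It fails at once if the socket is moved more than 30 mm (distance of socket from where it was at the start of the episode above 0.03 m).
It fails at once if the screwdriver is moved more than 30 mm (distance of screwdriver from where it was at the start of the episode above 0.03 m).
It fails at once if the bottle is moved more than 30 mm (distance of bottle from where it was at the start of the episode above 0.03 m).
It also fails if it takes over 72 s, if anything falls off the work surface, if the arm or the gripper's body presses on something with over 40 N, if the wrist force passes 120 N, or if a joint passes its speed limit or range.

ROBOT

A 7-joint arm with a two-finger parallel gripper is mounted at the origin on the work surface. World frame = base frame: x ahead of the robot, y to its left, z up, the work surface at z = 0. Lengths are in m, angles in rad, forces in N, time in s.
With the tool pointing down it reaches from about 0.425 to 0.925 m from the base axis. Payload 6.8 kg.
Tool frame: the origin (TCP) lies midway between the tips of the shut fingers; the grasp point (between the pads) lies 19 mm behind it (r.grip_depth is the distance from the TCP to the grasp point, in m); z points along the fingers, y is the line along which they close (so a half turn about z gives the same grasp; the last joint's range is limited). The gripper opens to 85 mm and grips with 20 to 120 N. Pads are 22 mm wide; open, the fingers measure 114 mm over their backs; the gripper's body (76 mm by 85 mm) begins 54 mm behind the grasp point. The pads swing forward as they close: fully open they stand 13 mm farther back than shut.
Start: joints at [1.234, 0.477, 0.022, 1.555, -0.011, 1.109, -0.083], TCP at [0.153, -0.657, 0.231] pointing down, gripper open.
Joint ranges: [-2.96, 2.96], [-0.34, 2.1], [-1.41, 1.46], [0.24, 2.44], [-1.37, 4.51], [0.17, 1.92], [-2.96, 2.96]. Speed limits (rad/s): [2.39, 2.39, 3.14, 3.14, 3.14, 3.14, 3.14].

INTERFACE

Orientations are given as a rotation vector (axis times angle).
In Python, from bench import telemetry, grab_frame, calibration, order, silhouettes, r gives the robot as it stands.
- The arm moves only by the tool apply_moves, never from a script. Its argument "moves" is a list of rows, each a list of 7 numbers: the turn, a rotation vector about the tool's x, y, z scaled (see below), then the shift along the tool's x, y, z scaled (see below), then the opening, from -1 (shut) to 1 (fully open). A call has exactly 8 rows; each row shifts and turns the commanded pose from where the row before left it, along the tool's axes as they then stand; what a row does not reach is not made up. The controller multiplies each number of a shift by 1000 mm and each number of a turn by 6 degrees. A row lasts 1/12 s, in which the tool goes at most 41.7 mm and 7.16 degrees, less where a joint would pass 70% of its speed; a pose out of reach is approached as far as the arm can. A call with a number of a shift or a turn outside -1 to 1 is refused whole. A call with a gripper value outside its range is refused whole. The fingers move at their own pace and stop on an object; "grip_force" is the grip in N (left out, the last holds). Time passes only in rows, so rows that do not move let the fingers close, or fill a call up. It gives the time, the measured TCP pose, the force, the opening and the grip force at its end, in the units of the state.
- telemetry.get_obs(): the state, without advancing time (a new reading comes with each control period).
- grab_frame(name): name is "scene" or "top" or "wrist"; returns the picture (400x640x3 uint8, blue, green, red); there is no depth.
- calibration(name): a dict with "fx", "fy", "cx", "cy" (pixels), "world_from_camera" (4x4, takes a point from camera to world coordinates); the wrist camera has in their place "mount" (4x4, takes a point from camera to tool coordinates, whose origin is the TCP and whose axes are the flange's). Camera axes: x right, y down, z forward; pixel columns grow to the right and rows downward; lengths in m; the calibration is good to about 2 mm. A picture is of the moment at which its call begins: read the wrist's pose just before it. calibration takes no time and is no camera call.
- order.hand_in(): hands the job in; it is judged then, once.
Trained networks look in the newest picture that a camera, given by its name, has taken for a name from the list of things; names that differ only in an ending like _2 or _b are one class to them, and where a whole thing is asked for, a point or a joint stands for the part that bears it (a point fixed in the world has none). Each returns a list of dicts, best first, with "p" (0 to 1); they miss things now and then, are a little off and sometimes report something else, mostly with a low value. They report only what shows in the picture. A call takes as long as a camera call. They do not tell look-alikes from the thing itself.
- silhouettes(thing, camera): "mask" (400x640 bool, what is visible of it) and "extent" ([centre column, centre row, width, height] in pixels, round what is visible of it).
The state is a dict: "clock": time; "joints": joint angles; "qvel": joint speeds; "tau": joint torques, N m; "tcp_pos": TCP position; "orientation": TCP orientation; "contact_force": force on the tool from outside, world axes, zero at the start; "moment": the same for the moment, N m; "grip_width": finger opening in m; "gripper_force": force on a finger pad.
Only numpy, scipy, OpenCV 4.12 (cv2) and the standard library are available. Lean on these libraries where they do the work, as an engineer would, in place of code of your own. Each camera call takes 0.05 s, during which the arm holds its last target. There are 200 camera calls.

## Working session

There is one attempt and no reset: what is moved stays moved. The work goes in short steps, Python scripts to look and compute and a tool call to move; the robot and the scene stay as the last step left them, time stands still between calls to the robot, and variables do not carry over. Pictures are saved under pics/ and viewed, at most 13 in all, crops included, and the job is handed in when it is done.

Besides the shell and the picture viewer there is one more tool, called after "Call:" in YAML: its name, and indented under it one key for each argument. apply_moves: Moves the arm, as the interface text tells. Its arguments: {"type":"object","properties":{"moves":{"type":"array"},"grip_force":{"type":"number"}},"required":["moves"]}

```bash
ls; mkdir -p pics
python3 - <<'E'
from bench import telemetry, grab_frame, calibration, order, silhouettes, r
import cv2, numpy as np
np.set_printoptions(precision=4,suppress=True)
for n in ("scene","top"):
    cv2.imwrite(f"pics/{n}0.png",grab_frame(n))
    c=calibration(n); print(n,c['fx'],c['fy'],c['cx'],c['cy']); print(np.array(c['world_from_camera']))
for n in ("top","scene"):
    for t in ("cup","fixture","brush","pot","socket","screwdriver","bottle"):
        print(n,t,[(round(d['p'],2),[int(v) for v in d['extent']]) for d in silhouettes(t,n)][:4])
print(telemetry.get_obs()); print(calibration("wrist"), r.grip_depth)
E
```

```text
pics
scene 375.05798845125554 375.05798845125554 312.1149846297392 198.6989166618202
[[-0.7604  0.422  -0.4937  0.8792]
 [ 0.6493  0.5098 -0.5643  0.5218]
 [ 0.0135 -0.7497 -0.6617  0.5633]
 [ 0.      0.      0.      1.    ]]
top 368.5411358261675 368.5411358261675 317.61248425157424 203.06569743660685
[[ 0.0165 -0.9898  0.1418  0.3764]
 [-0.9997 -0.0141  0.0178  0.0544]
 [-0.0157 -0.142  -0.9897  1.0013]
 [ 0.      0.      0.      1.    ]]
top cup [(0.83, [215, 274, 31, 30]), (0.77, [243, 225, 34, 27]), (0.46, [444, 220, 25, 27]), (0.34, [330, 192, 76, 97])]
top fixture [(0.96, [331, 193, 74, 96])]
top brush [(0.7, [450, 217, 34, 16]), (0.65, [448, 254, 36, 15])]
top pot [(0.89, [443, 220, 31, 24])]
top socket [(0.82, [452, 163, 47, 40])]
top screwdriver [(0.61, [257, 156, 8, 45]), (0.2, [243, 226, 31, 31])]
top bottle [(0.73, [200, 175, 30, 24])]
scene cup [(0.72, [461, 236, 44, 52]), (0.68, [392, 247, 48, 58]), (0.5, [306, 304, 59, 47])]
scene fixture [(0.61, [273, 221, 124, 91])]
scene brush [(0.82, [232, 112, 22, 56]), (0.64, [265, 106, 9, 58])]
scene pot [(0.85, [232, 143, 23, 
[... 282 characters left out ...]
6,  0.0016, -0.0016,  0.0018,  0.0007, -0.0015,  0.0016]), 'tau': array([  0.    , -59.6252,   1.6064, -28.1526,   0.0125,   0.0017,
         0.    ]), 'tcp_pos': array([ 0.1531, -0.6574,  0.2313]), 'orientation': array([3.121 , 0.3586, 0.0001]), 'contact_force': array([-0.036 ,  0.4867,  0.1017]), 'moment': array([-0.0348,  0.0222,  0.0094]), 'gripper_force': 0.0, 'grip_width': 0.08539480410263729}
{'fx': 290.404419190071, 'fy': 290.404419190071, 'cx': 322.7612825655602, 'cy': 193.67182855374466, 'mount': array([[ 0.0007, -0.957 , -0.2901,  0.0732],
       [ 1.    ,  0.0008, -0.0001, -0.0014],
       [ 0.0003, -0.2901,  0.957 , -0.1425],
       [ 0.    ,  0.    ,  0.    ,  1.    ]])} 0.0187
```

Run:
```python
import cv2, numpy as np
a=cv2.imread("pics/top0.png")[110:310,170:500]
cv2.imwrite("pics/topc.png",cv2.resize(a,None,fx=2.4,fy=2.4,interpolation=cv2.INTER_CUBIC))
```

```text
(no output)
```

View pics/topc.png

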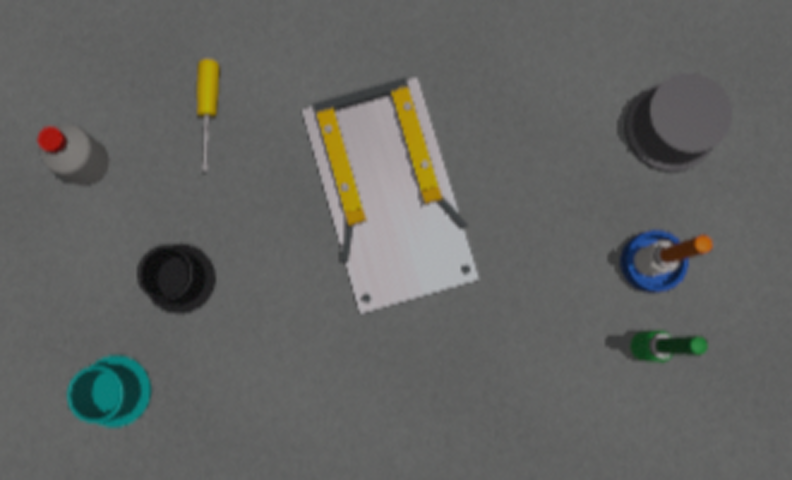

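View pics/scene0.png

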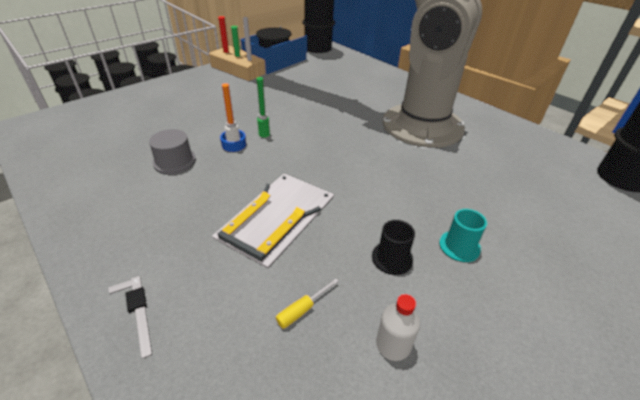

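The top view shows the black cup at about full-image pixel (244,225), left of the fixture. The fixture's open end faces the robot and its stop is at the upper end, near (320,150). The orange brush in the blue pot is at (443,220), with the green look-alike below it. The scene view agrees. Next I fit the models to the silhouettes in both views.

```bash
cat > h.py <<'E'
import cv2, numpy as np
from scipy.optimize import minimize
from scipy.spatial.transform import Rotation as R
from bench import telemetry, grab_frame, calibration, order, silhouettes, r
np.set_printoptions(precision=4,suppress=True)
def cam(n):
    c=calibration(n)
    if n=="wrist":
        o=telemetry.get_obs(); T=np.eye(4); T[:3,:3]=R.from_rotvec(o['orientation']).as_matrix(); T[:3,3]=o['tcp_pos']
        T=T@np.array(c['mount'])
    else: T=np.array(c['world_from_camera'])
    return c,T
def proj(P,ct):
    c,T=ct; q=(np.atleast_2d(P)-T[:3,3])@T[:3,:3]
    return np.c_[c['fx']*q[:,0]/q[:,2]+c['cx'],c['fy']*q[:,1]/q[:,2]+c['cy']]
def ray(px,z,ct):
    c,T=ct; d=T[:3,:3]@np.array([(px[0]-c['cx'])/c['fx'],(px[1]-c['cy'])/c['fy'],1]); o=T[:3,3]
    return o+d*(z-o[2])/d[2]
S=4
def circ(x,y,z,rr):
    a=np.linspace(0,2*np.pi,40); return np.c_[x+rr*np.cos(a),y+rr*np.sin(a),np.full(40,z)]
def cyl(parts):
    return lambda p:[np.r_[circ(p[0],p[1],a,rr),circ(p[0],p[1],b,rr)] for a,b,rr in parts]
def box(p,x0,x1,y0,y1,z0,z1):
    P=np.array([[x,y,z] for x in(x0,x1) for y in(y0,y1) for z in(z0,z1)],float)
    c,s=np.cos(p[2]),np.sin(p[2]); P[:,:2]=P[:,:2]@np.array([[c,s],[-s,c]])+p[:2]; return P
def fixt(p): return [box(p,-.12,.125,-.07,.07,0,.008),box(p,.112,.125,-.05,.05,0,.023)]
CUP=cyl([(0,.006,.04),(.006,.078,.03)]); CUPB=cyl([(.008,.014,.04),(.014,.086,.03)])
POT=cyl([(0,.03,.034)])
def fit(model,p0,views):
    p0=np.array(p0,float); sc=np.array([.006,.006,.03])[:len(p0)]
    big=[(ct,cv2.resize(m.astype(np.float32),None,fx=S,fy=S,interpolation=cv2.INTER_LINEAR)) for ct,m in views]
    def cost(u):
        e=0
        for ct,m in big:
            im=np.zeros(m.shape,np.uint8)
            for part in model(p0+u*sc):
                h=cv2.convexHull(((proj(part,ct)+.5)*S*16).astype(np.int32)); cv2.fillConvexPoly(im,h,1,shift=4)
            e+=np.abs(im-m).sum()/m.sum()
        return e
    best=minimize(cost,np.zeros(len(p0)),method='Nelder-Mead',options=dict(initial_simplex=np.r_[[np.zeros(len(p0))],np.eye(len(p0))*2],maxiter=150))
    return p0+best.x*sc,best.fun/len(views)
def near(dets,px):
    return min(dets,key=lambda d:np.hypot(d['extent'][0]-px[0],d['extent'][1]-px[1]))
def go(xyz,yaw=None):
    """tool-axis shift (m) and z-turn (units of 6 deg) from the measured pose; tool down, yaw = world angle of tool y"""
    o=telemetry.get_obs(); M=R.from_rotvec(o['orientation']).as_matrix(); d=M.T@(np.array(xyz)-o['tcp_pos'])
    cy=np.arctan2(M[1,1],M[0,1]); out=dict(shift=d.round(4),toolyaw=round(cy,4),rotx=M[:,0].round(3))
    if yaw is not None:
        t=(yaw-cy+np.pi/2)%np.pi-np.pi/2; out['turn_units']=round(-np.degrees(t)/6,3)
    return out
E
python3 - <<'E'
from h import *
ct,cs=cam("top"),cam("scene"); grab_frame("top"); grab_frame("scene")
def m(t,pt,ps): return [(ct,near(silhouettes(t,"top"),pt)['mask'])],[(cs,near(silhouettes(t,"scene"),ps)['mask'])]
a,b=m("cup",(243,225),(392,247)); g=ray((243,225),.03,ct)[:2]
for v in (a,b,a+b): print("cup",fit(CUP,g,v))
a,b=m("pot",(443,220),(232,143)); g=ray((443,220),.015,ct)[:2]
for v in (a,b,a+b): print("pot",fit(POT,g,v))
a,b=m("fixture",(331,193),(273,221)); C=[ray((170+u/2.4,110+v/2.4),.008,ct) for u,v in((361,313),(478,279))]; print(C,np.hypot(*(C[0]-C[1])[:2]))
e=(C[0]-C[1])[:2]; yaw=np.arctan2(e[1],e[0])-np.pi/2; g=[*( (C[0]+C[1])[:2]/2+.12*np.array([np.cos(yaw),np.sin(yaw)])),yaw]; print(g)
for v in (a,b,a+b): print("fix",fit(fixt,g,v))
# brush: handle top at z=.173
for d in silhouettes("brush","top"):
    ys,xs=np.nonzero(d['mask']); print(d['p'],d['extent'])
for t,px in(("socket",(452,163)),("bottle",(200,175)),("screwdriver",(257,156))): print(t,ray(px,.02,ct))
E
```

```text
cup (array([0.4536, 0.2722]), np.float64(0.05414339527487755))
cup (array([0.4526, 0.2716]), np.float64(0.04589949548244476))
cup (array([0.4535, 0.2721]), np.float64(0.05211231857538223))
pot (array([ 0.4792, -0.2599]), np.float64(0.9132220149040222))
pot (array([ 0.4785, -0.2607]), np.float64(0.48373982310295105))
pot (array([ 0.4788, -0.2599]), np.float64(0.7008768320083618))
[array([0.4175, 0.0631, 0.008 ]), array([ 0.4576, -0.0676,  0.008 ])] 0.13667774332599572
[np.float64(0.5523037077923396), np.float64(0.03296159633635379), np.float64(0.29750404591403634)]
fix (array([0.5518, 0.0343, 0.2946]), np.float64(0.025233900174498558))
fix (array([0.551 , 0.0339, 0.2995]), np.float64(0.024444758892059326))
fix (array([0.5512, 0.034 , 0.2956]), np.float64(0.025444459170103073))
0.71 [451.6, 216.2, 33.4, 17.1]
socket [ 0.6321 -0.2912  0.02  ]
bottle [0.5899 0.3949 0.02  ]
screwdriver [0.6452 0.2408 0.02  ]
```

```bash
cat >> h.py <<'E'
def plan(wps):
    """wps: list of (xyz,yaw,rows,grip); prints tool-axis rows from the measured pose (tool kept down)"""
    o=telemetry.get_obs(); p=np.array(o['tcp_pos']); M=R.from_rotvec(o['orientation']).as_matrix()
    yaw=np.arctan2(M[1,1],M[0,1]); k=0; print("now",p,round(yaw,4),"w",round(o['grip_width'],4))
    for xyz,y1,n,g in wps:
        q=np.array(xyz,float); y1=yaw if y1 is None else y1; dp=(q-p)/n; dy=(y1-yaw)/n
        for i in range(n):
            ty=np.array([np.cos(yaw),np.sin(yaw),0]); tx=np.array([-ty[1],ty[0],0])*1.0
            tz=np.array([0,0,-1.]); tx=np.cross(ty,tz)
            print([0,0,round(-np.degrees(dy)/6,3),round(dp@tx,4),round(dp@ty,4),round(dp@tz,4),g],end=",\n" if k%8!=7 else "\n--\n"); k+=1; yaw+=dy
        p=q
    print("rows",k)
E
python3 - <<'E'
from h import *
plan([((.53,-.17,.24),-.5,16,1),((.453,.272,.20),.296,16,1)])
E
```

```text
now [ 0.1531 -0.6574  0.2313] -1.342 w 0.0854
[0, 0, np.float64(-0.503), np.float64(0.0299), np.float64(-0.0243), np.float64(-0.0005), 1],
[0, 0, np.float64(-0.503), np.float64(0.0311), np.float64(-0.0227), np.float64(-0.0005), 1],
[0, 0, np.float64(-0.503), np.float64(0.0322), np.float64(-0.0211), np.float64(-0.0005), 1],
[0, 0, np.float64(-0.503), np.float64(0.0333), np.float64(-0.0193), np.float64(-0.0005), 1],
[0, 0, np.float64(-0.503), np.float64(0.0343), np.float64(-0.0176), np.float64(-0.0005), 1],
[0, 0, np.float64(-0.503), np.float64(0.0352), np.float64(-0.0157), np.float64(-0.0005), 1],
[0, 0, np.float64(-0.503), np.float64(0.0359), np.float64(-0.0139), np.float64(-0.0005), 1],
[0, 0, np.float64(-0.503), np.float64(0.0366), np.float64(-0.0119), np.float64(-0.0005), 1]
--
[0, 0, np.float64(-0.503), np.float64(0.0372), np.float64(-0.01), np.float64(-0.0005), 1],
[0, 0, np.float64(-0.503), np.float64(0.0377), np.float64(-0.008), np.float64(-0.0005), 1],
[0, 0, np.float64(-0.503), np.float64(0.038), np.float64(-0.006), np.float64(-0.0005), 1],
[0, 0, np.float64(-0.503), np.floa
[... 1198 characters left out ...]
0.027), np.float64(-0.0076), np.float64(0.0025), 1],
[0, 0, np.float64(-0.475), np.float64(0.0273), np.float64(-0.0062), np.float64(0.0025), 1],
[0, 0, np.float64(-0.475), np.float64(0.0276), np.float64(-0.0049), np.float64(0.0025), 1],
[0, 0, np.float64(-0.475), np.float64(0.0278), np.float64(-0.0035), np.float64(0.0025), 1],
[0, 0, np.float64(-0.475), np.float64(0.028), np.float64(-0.0021), np.float64(0.0025), 1],
[0, 0, np.float64(-0.475), np.float64(0.028), np.float64(-0.0007), np.float64(0.0025), 1],
[0, 0, np.float64(-0.475), np.float64(0.028), np.float64(0.0007), np.float64(0.0025), 1],
[0, 0, np.float64(-0.475), np.float64(0.028), np.float64(0.0021), np.float64(0.0025), 1]
--
rows 32
```

Call:
apply_moves:
  moves:
    - [0, 0, -0.5, 0.03, -0.024, 0, 1]
    - [0, 0, -0.5, 0.031, -0.023, 0, 1]
    - [0, 0, -0.5, 0.032, -0.021, 0, 1]
    - [0, 0, -0.5, 0.033, -0.019, 0, 1]
    - [0, 0, -0.5, 0.034, -0.018, 0, 1]
    - [0, 0, -0.5, 0.035, -0.016, 0, 1]
    - [0, 0, -0.5, 0.036, -0.014, 0, 1]
    - [0, 0, -0.5, 0.037, -0.012, 0, 1]

```text
clock: 1.92
tcp_pos: [0.3418, -0.4121, 0.2316]
orientation: [2.976, 1.003, 0.0]
contact_force: [-0.2, -0.7, 0.9]
grip_width: 0.0855
gripper_force: 0.0
```

Call:
apply_moves:
  moves:
    - [0, 0, -0.5, 0.037, -0.01, 0, 1]
    - [0, 0, -0.5, 0.038, -0.008, 0, 1]
    - [0, 0, -0.5, 0.038, -0.006, 0, 1]
    - [0, 0, -0.5, 0.038, -0.004, 0, 1]
    - [0, 0, -0.5, 0.038, -0.002, 0, 1]
    - [0, 0, -0.5, 0.038, 0, 0, 1]
    - [0, 0, -0.5, 0.038, 0.002, 0, 1]
    - [0, 0, -0.5, 0.038, 0.004, 0, 1]

```text
clock: 2.58
tcp_pos: [0.53, -0.1706, 0.2316]
orientation: [2.703, 1.6, 0.0]
contact_force: [0.1, -0.0, -0.6]
grip_width: 0.0853
gripper_force: 0.0
```

Call:
apply_moves:
  moves:
    - [0, 0, -0.5, 0.022, -0.017, 0.002, 1]
    - [0, 0, -0.5, 0.023, -0.016, 0.003, 1]
    - [0, 0, -0.5, 0.024, -0.015, 0.002, 1]
    - [0, 0, -0.5, 0.024, -0.014, 0.003, 1]
    - [0, 0, -0.5, 0.025, -0.013, 0.002, 1]
    - [0, 0, -0.5, 0.026, -0.012, 0.003, 1]
    - [0, 0, -0.5, 0.026, -0.01, 0.002, 1]
    - [0, 0, -0.5, 0.027, -0.009, 0.003, 1]

```text
clock: 3.25
tcp_pos: [0.4901, 0.0508, 0.2115]
orientation: [2.311, 2.127, 0.001]
contact_force: [0.7, 0.5, 0.9]
grip_width: 0.0853
gripper_force: 0.0
```

```bash
sed -i 's/print(\[0,0,round(-np.degrees(dy)\/6,3),round(dp@tx,4),round(dp@ty,4),round(dp@tz,4),g\]/print([0,0]+[round(float(v),4) for v in (-np.degrees(dy)\/6,dp@tx,dp@ty,dp@tz,g)]/' h.py
python3 - <<'E'
from h import *
cw=cam("wrist"); im=grab_frame("wrist"); cv2.imwrite("pics/w1.png",im)
d=silhouettes("fixture","wrist"); print([(x['p'],x['extent']) for x in d])
if d: print(fit(fixt,[.5512,.034,.2956],[(cw,d[0]['mask'])]))
plan([((.453,.272,.13),.296,8,1)])
E
```

```text
[(0.84, [377.6, 169.2, 223.1, 172.7])]
(array([0.5521, 0.037 , 0.2953]), np.float64(0.023256322368979454))
now [0.4892 0.0547 0.2115] -0.0765 w 0.0852
[0, 0, -0.4447, 0.0267, -0.0066, 0.0102, 1.0],
[0, 0, -0.4447, 0.027, -0.0053, 0.0102, 1.0],
[0, 0, -0.4447, 0.0272, -0.0041, 0.0102, 1.0],
[0, 0, -0.4447, 0.0274, -0.0028, 0.0102, 1.0],
[0, 0, -0.4447, 0.0275, -0.0015, 0.0102, 1.0],
[0, 0, -0.4447, 0.0275, -0.0002, 0.0102, 1.0],
[0, 0, -0.4447, 0.0275, 0.001, 0.0102, 1.0],
[0, 0, -0.4447, 0.0274, 0.0023, 0.0102, 1.0]
--
rows 8
```

View pics/w1.png

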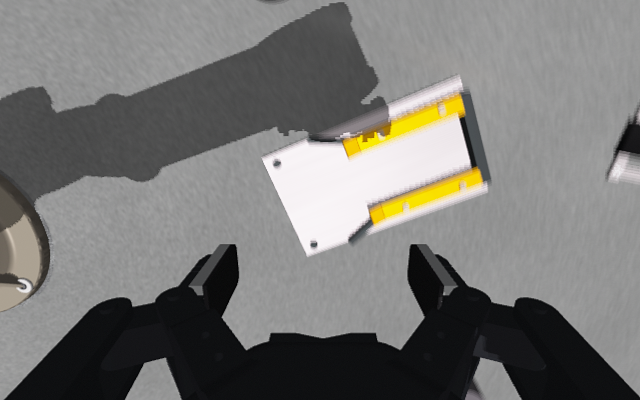

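The wrist view shows the whole fixture: corners near (265,157), (308,255), (488,183) and (462,78), stop on the right. I move on to the cup.

Call:
apply_moves:
  moves:
    - [0, 0, -0.445, 0.027, -0.007, 0.006, 1]
    - [0, 0, -0.445, 0.027, -0.005, 0.006, 1]
    - [0, 0, -0.445, 0.027, -0.004, 0.006, 1]
    - [0, 0, -0.445, 0.027, -0.003, 0.006, 1]
    - [0, 0, -0.445, 0.0275, -0.0015, 0.006, 1]
    - [0, 0, -0.445, 0.0275, 0, 0.006, 1]
    - [0, 0, -0.445, 0.0275, 0.001, 0.006, 1]
    - [0, 0, -0.445, 0.0275, 0.002, 0.006, 1]

```text
clock: 4.02
tcp_pos: [0.4562, 0.2673, 0.1631]
orientation: [1.879, 2.517, 0.0]
contact_force: [1.1, 0.4, 0.1]
grip_width: 0.0855
gripper_force: 0.0
```

Run:
```python
from h import *
for k in range(4): grab_frame("wrist")
cw=cam("wrist"); im=grab_frame("wrist")
d=silhouettes("cup","wrist"); print([(x['p'],x['extent']) for x in d])
for x in d: 
    m=x['mask']; print(im[m].mean(0), fit(CUP,[.4535,.272],[(cw,m)]))
d=silhouettes("fixture","wrist"); print([(x['p'],x['extent']) for x in d])
plan([((.453,.272,.03),.296,8,1)])
```

```text
[(0.71, [322.2, 182.2, 76.3, 94.0]), (0.56, [197.1, 65.8, 117.4, 98.3])]
[28.6479 27.1582 27.9261] (array([0.4537, 0.2732]), np.float64(0.030936185270547867))
[136.186  139.1424  18.6012] (array([0.4346, 0.3367]), np.float64(1.604045033454895))
[(0.95, [336.4, 332.7, 170.7, 32.4])]
now [0.4566 0.2652 0.1633] 0.2846 w 0.0859
[0, 0, -0.0136, 0.0009, -0.0002, 0.0167, 1.0],
[0, 0, -0.0136, 0.0009, -0.0002, 0.0167, 1.0],
[0, 0, -0.0136, 0.0009, -0.0002, 0.0167, 1.0],
[0, 0, -0.0136, 0.0009, -0.0002, 0.0167, 1.0],
[0, 0, -0.0136, 0.0009, -0.0002, 0.0167, 1.0],
[0, 0, -0.0136, 0.0009, -0.0002, 0.0167, 1.0],
[0, 0, -0.0136, 0.0009, -0.0002, 0.0167, 1.0],
[0, 0, -0.0136, 0.0009, -0.0002, 0.0167, 1.0]
--
rows 8
```

Call:
apply_moves:
  moves:
    - [0, 0, -0.1, 0.004, -0.0005, 0.005, 1]
    - [0, 0, 0, 0.004, 0, 0.02, 1]
    - [0, 0, 0, 0, 0, 0.025, 1]
    - [0, 0, 0, 0, 0, 0.025, 1]
    - [0, 0, 0, 0, 0, 0.025, 1]
    - [0, 0, 0, 0, 0, 0.02, 1]
    - [0, 0, 0, 0, 0, 0.013, 1]
    - [0, 0, 0, 0, 0, 0, 1]
  grip_force: 25

```text
clock: 5.03
tcp_pos: [0.4517, 0.2728, 0.0279]
orientation: [-1.867, -2.525, 0.007]
contact_force: [-1.0, -0.9, 0.2]
grip_width: 0.0854
gripper_force: 0.0
```

Call:
apply_moves:
  moves:
    - [0, 0, 0, 0, 0, 0, -1]
    - [0, 0, 0, 0, 0, 0, -1]
    - [0, 0, 0, 0, 0, 0, -1]
    - [0, 0, 0, 0, 0, 0, -1]
    - [0, 0, 0, 0, 0, 0, -1]
    - [0, 0, 0, 0, 0, 0, -1]
    - [0, 0, 0, 0, 0, 0, -1]
    - [0, 0, 0, 0, 0, 0, -1]
  grip_force: 25

```text
clock: 5.7
tcp_pos: [0.4539, 0.275, 0.0317]
orientation: [1.867, 2.525, 0.004]
contact_force: [-1.1, -0.7, 6.9]
grip_width: 0.0601
gripper_force: 27.6
```

Call:
apply_moves:
  moves:
    - [0, 0, 0, 0, 0, -0.004, -1]
    - [0, 0, 0, 0, 0, -0.01, -1]
    - [0, 0, 0, 0, 0, -0.015, -1]
    - [0, 0, 0, 0, 0, -0.015, -1]
    - [0, 0, 0, 0, 0, -0.015, -1]
    - [0, 0, 0, 0, 0, -0.01, -1]
    - [0, 0, 0, 0, 0, 0, -1]
    - [0, 0, 0, 0, 0, 0, -1]

```text
clock: 6.37
tcp_pos: [0.4533, 0.2743, 0.0998]
orientation: [1.867, 2.526, 0.002]
contact_force: [0.2, -0.5, -2.1]
grip_width: 0.0599
gripper_force: 27.6
```

Run:
```python
from h import *
o=telemetry.get_obs(); print(o['tcp_pos'],o['orientation'],o['contact_force'],o['grip_width'])
cw=cam("wrist"); im=grab_frame("wrist"); cv2.imwrite("pics/w2.png",im)
cs=cam("scene"); g=grab_frame("scene"); z=o['tcp_pos'][2]-.030
d=silhouettes("fixture","wrist"); print([(x['p'],x['extent']) for x in d])
d=[x for x in silhouettes("cup","scene") if g[x['mask']].mean()<70]
for dz in (-.006,-.003,0,.003):
  for x in d[:1]: print(dz,fit(cyl([(z+dz,z+dz+.006,.04),(z+dz+.006,z+dz+.078,.03)]),[.4537,.2726],[(cs,x['mask'])]))
plan([((.489,.0151,.095),.296,16,-1)])
```

```text
[0.4533 0.2743 0.0998] [1.8672 2.5255 0.0015] [ 0.1587 -0.5392 -2.0671] 0.05988446389254472
[(0.89, [452.0, 383.7, 39.4, 32.6])]
-0.006 (array([0.449 , 0.2696]), np.float64(0.7556796073913574))
-0.003 (array([0.4523, 0.2714]), np.float64(0.7653268575668335))
0 (array([0.4543, 0.2727]), np.float64(0.7756672501564026))
0.003 (array([0.4571, 0.2741]), np.float64(0.7892115712165833))
now [0.4525 0.2739 0.0984] 0.2979 w 0.0601
[0, 0, 0.0011, -0.0161, -0.0026, 0.0002, -1.0],
[0, 0, 0.0011, -0.0161, -0.0026, 0.0002, -1.0],
[0, 0, 0.0011, -0.0161, -0.0026, 0.0002, -1.0],
[0, 0, 0.0011, -0.0161, -0.0026, 0.0002, -1.0],
[0, 0, 0.0011, -0.0161, -0.0026, 0.0002, -1.0],
[0, 0, 0.0011, -0.0161, -0.0026, 0.0002, -1.0],
[0, 0, 0.0011, -0.0161, -0.0026, 0.0002, -1.0],
[0, 0, 0.0011, -0.0161, -0.0026, 0.0002, -1.0]
--
[0, 0, 0.0011, -0.0161, -0.0025, 0.0002, -1.0],
[0, 0, 0.0011, -0.0161, -0.0025, 0.0002, -1.0],
[0, 0, 0.0011, -0.0161, -0.0025, 0.0002, -1.0],
[0, 0, 0.0011, -0.0161, -0.0025, 0.0002, -1.0],
[0, 0, 0.0011, -0.0161, -0.0025, 0.0002, -1.0],
[0, 0, 0.0011, -0.0161, -0.0025, 0.0002, -1.0],
[0, 0, 0.0011, -0.0161, -0.0025, 0.0002, -1.0],
[0, 0, 0.0011, -0.0161, -0.0025, 0.0002, -1.0]
--
rows 16
```

Call:
apply_moves:
  moves:
    - [0, 0, 0, -0.02, -0.004, 0, -1]
    - [0, 0, 0, -0.038, -0.006, 0, -1]
    - [0, 0, 0, -0.038, -0.006, 0, -1]
    - [0, 0, 0, -0.038, -0.006, 0, -1]
    - [0, 0, 0, -0.038, -0.006, 0, -1]
    - [0, 0, 0, -0.038, -0.006, 0, -1]
    - [0, 0, 0, -0.028, -0.006, 0, -1]
    - [0, 0, 0, -0.018, -0.001, 0, -1]

```text
clock: 7.23
tcp_pos: [0.4879, 0.0132, 0.0983]
orientation: [-1.872, -2.522, 0.005]
contact_force: [-0.4, 0.2, -1.2]
grip_width: 0.0597
gripper_force: 27.6
```

Run:
```python
from h import *
for k in range(8): grab_frame("scene")
o=telemetry.get_obs(); print(o['tcp_pos'],o['orientation'])
cw=cam("wrist"); im=grab_frame("wrist"); cv2.imwrite("pics/w3.png",im)
grab_frame("top")
for t in ("fixture","cup"): print([(x['p'],x['extent']) for x in silhouettes(t,"wrist")])
# overlay predicted fixture outlines for two pose hypotheses
for p,c in (((.5512,.034,.2956),(0,0,255)),((.5521,.037,.2953),(0,255,0))):
    for b in (box(p,-.12,.125,-.07,.07,.008,.008)[::2],box(p,-.007,.115,-.034,.034,.023,.023)[::2]):
        q=proj(b,cw)[[0,1,3,2]]; cv2.polylines(im,[(q*16).astype(np.int32)],True,c,1,cv2.LINE_AA,4)
cv2.imwrite("pics/w3o.png",im)
```

```text
[0.4887 0.0192 0.0992] [-1.8637 -2.5285 -0.0006]
[(0.67, [417.2, 195.0, 320.5, 159.6])]
[(0.59, [322.4, 254.4, 149.8, 176.1])]
```

View pics/w3o.png

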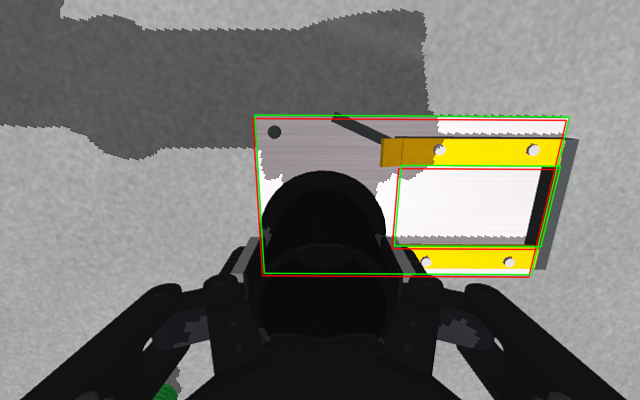

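The wrist view shows the cup held over the apron, its flange arc topping out near (322,171). The inner lip edges are at rows of about 166 and 248, so the fixture prediction is within about 2 px. Next I measure these edges to sub-pixel.

Run:
```python
from h import *
from scipy.optimize import least_squares
cw=cam("wrist"); im=cv2.imread("pics/w3.png").astype(float); o=telemetry.get_obs(); print(o['tcp_pos'])
sat=im[:,:,2]-im[:,:,0]
# lip inner edges at lip top z=.023
L=[];U=[]
for u in range(450,530,5):
    s=sat[:,u]; 
    v=max(i for i in range(130,185) if s[i]>90); U.append(ray((u,v+.5-.0),.023,cw))
    w=[i for i in range(232,262) if s[i]>90]; 
    if w: L.append(ray((u,min(w)-.5),.023,cw))
U,L=np.array(U),np.array(L)
for q in(U,L): print(np.polyfit(q[:,0],q[:,1],1), q[0],q[-1])
a=np.arctan(np.polyfit(U[:,0],U[:,1],1)[0]); 
for p in((.5512,.034,.2956),(.5521,.037,.2953)):
    for q in (U,L):
        d=q[:,:2]-p[:2]; print("y in fixture",(-np.sin(p[2])*d[:,0]+np.cos(p[2])*d[:,1]).round(4)[::5])
# cup flange arc
pts=[]
for u in range(285,361,4):
    col=im[:,u].sum(1); v=min(i for i in range(150,230) if col[i]<90 and col[i+3]<100); pts.append((u,v-.5))
pts=np.array(pts); print(pts[::4])
for zf in (.066,.069,.072,.075):
    P=np.array([ray(p,zf,cw) for p in pts])
    f=least_squares(lambda c:np.hypot(P[:,0]-c[0],P[:,1]-c[1])-.04,o['tcp_pos'][:2])
    d=f.x-o['tcp_pos'][:2]; print(zf,f.x,np.abs(f.fun).max().round(4))
```

```text
[0.4888 0.0183 0.0993]
[ 0.2896 -0.0882] [0.5719 0.0772 0.023 ] [0.6271 0.0934 0.023 ]
[ 0.3033 -0.1656] [0.5997 0.016  0.023 ] [0.6592 0.0344 0.023 ]
y in fixture [0.0353 0.0353 0.0347 0.0347]
y in fixture [-0.0314 -0.0313 -0.0312 -0.0311]
y in fixture [0.0327 0.0328 0.0321 0.0322]
y in fixture [-0.034  -0.0339 -0.0338 -0.0337]
[[285.  182.5]
 [301.  174.5]
 [317.  170.5]
 [333.  171.5]
 [349.  176.5]]
0.066 [0.4891 0.0152] 0.0003
0.069 [0.4889 0.0158] 0.0004
0.072 [0.4888 0.0164] 0.0004
0.075 [0.4886 0.017 ] 0.0004
```

Call:
apply_moves:
  moves:
    - [0, 0, 0, 0.0015, 0, 0.008, -1]
    - [0, 0, 0, 0, 0, 0.013, -1]
    - [0, 0, 0, 0, 0, 0.013, -1]
    - [0, 0, 0, 0, 0, 0.01, -1]
    - [0, 0, 0, 0, 0, 0.006, -1]
    - [0, 0, 0, 0, 0, 0.004, -1]
    - [0, 0, 0, 0, 0, 0.003, -1]
    - [0, 0, 0, 0, 0, 0, -1]

```text
clock: 8.5
tcp_pos: [0.4884, 0.0191, 0.042]
orientation: [-1.867, -2.526, 0.0]
contact_force: [0.2, -0.0, -0.8]
grip_width: 0.0599
gripper_force: 27.6
```

Call:
apply_moves:
  moves:
    - [0, 0, 0, 0, 0, 0.001, -1]
    - [0, 0, 0, 0, 0, 0, -1]
    - [0, 0, 0, 0, 0, 0.001, -1]
    - [0, 0, 0, 0, 0, 0, -1]
    - [0, 0, 0, 0, 0, 0, -1]
    - [0, 0, 0, 0, 0, 0, -1]
    - [0, 0, 0, 0, 0, 0, -1]
    - [0, 0, 0, 0, 0, 0, -1]

```text
clock: 9.17
tcp_pos: [0.4885, 0.019, 0.0404]
orientation: [1.867, 2.526, 0.0]
contact_force: [0.6, -0.1, -2.1]
grip_width: 0.0599
gripper_force: 27.6
```

Call:
apply_moves:
  moves:
    - [0, 0, 0, 0, 0, 0.001, -1]
    - [0, 0, 0, 0, 0, 0, -1]
    - [0, 0, 0, 0, 0, 0.001, -1]
    - [0, 0, 0, 0, 0, 0, -1]
    - [0, 0, 0, 0, 0, 0, -1]
    - [0, 0, 0, 0, 0, 0, -1]
    - [0, 0, 0, 0, 0, 0, -1]
    - [0, 0, 0, 0, 0, 0, -1]

```text
clock: 9.83
tcp_pos: [0.4887, 0.019, 0.0396]
orientation: [1.867, 2.525, -0.001]
contact_force: [-6.5, -1.2, 18.3]
grip_width: 0.0598
gripper_force: 28.9
```

Call:
apply_moves:
  moves:
    - [0, 0, 0, 0, 0, -0.0012, -1]
    - [0, 0, 0, 0, 0, 0, -1]
    - [0, 0, 0, 0, 0.004, 0, -1]
    - [0, 0, 0, 0, 0.006, 0, -1]
    - [0, 0, 0, 0, 0.006, 0, -1]
    - [0, 0, 0, 0, 0.006, 0, -1]
    - [0, 0, 0, 0, 0.006, 0, -1]
    - [0, 0, 0, 0, 0.006, 0, -1]

```text
clock: 10.5
tcp_pos: [0.5195, 0.0282, 0.0395]
orientation: [-1.867, -2.525, 0.006]
contact_force: [-8.5, -3.0, 12.7]
grip_width: 0.0599
gripper_force: 27.7
```

Call:
apply_moves:
  moves:
    - [0, 0, 0, 0, 0.005, 0, -1]
    - [0, 0, 0, 0, 0.005, 0, -1]
    - [0, 0, 0, 0, 0.005, 0, -1]
    - [0, 0, 0, 0, 0.005, 0, -1]
    - [0, 0, 0, 0, 0.005, 0, -1]
    - [0, 0, 0, 0, 0.005, 0, -1]
    - [0, 0, 0, 0, 0, 0, -1]
    - [0, 0, 0, 0, 0, 0, -1]

```text
clock: 11.17
tcp_pos: [0.5495, 0.0376, 0.0396]
orientation: [-1.867, -2.526, 0.002]
contact_force: [-2.0, -0.0, 5.4]
grip_width: 0.0598
gripper_force: 27.4
```

Run:
```python
from h import *
o=telemetry.get_obs(); print(o['tcp_pos'],o['contact_force'],o['moment'])
c,s=np.cos(.2955),np.sin(.2955)
for k in range(2):
    d=telemetry.get_obs()['tcp_pos'][:2]-np.array([.5506,.0358]); print("tcp in fixture",c*d[0]+s*d[1],-s*d[0]+c*d[1]); im=grab_frame("wrist")
cv2.imwrite("pics/w4.png",im[100:330,200:620])
```

```text
[0.5495 0.0376 0.0396] [-1.9611 -0.002   5.4094] [-0.2655  0.6347 -0.0199]
tcp in fixture -0.000515302100110392 0.002072718332562568
tcp in fixture -0.0004984212320109895 0.002069269884477038
```

View pics/w4.png

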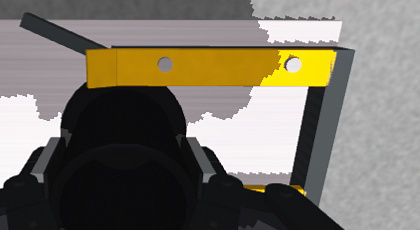

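The flange arc is hidden under the upper lip at about crop pixel (125,85), so the flange has entered. Forces are low, so I keep sliding.

Call:
apply_moves:
  moves:
    - [0, 0, 0, 0, 0.005, 0, -1]
    - [0, 0, 0, 0, 0.008, 0, -1]
    - [0, 0, 0, 0, 0.009, 0, -1]
    - [0, 0, 0, 0, 0.009, 0, -1]
    - [0, 0, 0, 0, 0.009, 0, -1]
    - [0, 0, 0, 0, 0.009, 0, -1]
    - [0, 0, 0, 0, 0.008, 0, -1]
    - [0, 0, 0, 0, 0.005, 0, -1]

```text
clock: 11.93
tcp_pos: [0.6083, 0.0557, 0.0395]
orientation: [-1.867, -2.525, 0.004]
contact_force: [-6.8, -3.1, 11.2]
grip_width: 0.0598
gripper_force: 27.9
```

Call:
apply_moves:
  moves:
    - [0, 0, 0, 0, 0.003, 0, -1]
    - [0, 0, 0, 0, 0.003, 0, -1]
    - [0, 0, 0, 0, 0.002, 0, -1]
    - [0, 0, 0, 0, 0.002, 0, -1]
    - [0, 0, 0, 0, 0.001, 0, -1]
    - [0, 0, 0, 0, 0, 0, -1]
    - [0, 0, 0, 0, 0, 0, -1]
    - [0, 0, 0, 0, 0, 0, -1]

```text
clock: 12.6
tcp_pos: [0.6183, 0.0587, 0.0395]
orientation: [-1.867, -2.525, 0.004]
contact_force: [-4.6, -2.3, 8.4]
grip_width: 0.0601
gripper_force: 27.6
```

Call:
apply_moves:
  moves:
    - [0, 0, 0, 0, 0.001, 0, -1]
    - [0, 0, 0, 0, 0.001, 0, -1]
    - [0, 0, 0, 0, 0.001, 0, -1]
    - [0, 0, 0, 0, 0, 0, -1]
    - [0, 0, 0, 0, 0, 0, -1]
    - [0, 0, 0, 0, 0, 0, -1]
    - [0, 0, 0, 0, 0, 0, -1]
    - [0, 0, 0, 0, 0, 0, -1]

```text
clock: 13.27
tcp_pos: [0.6211, 0.0596, 0.0395]
orientation: [-1.867, -2.525, 0.004]
contact_force: [-4.7, -1.6, 8.3]
grip_width: 0.0598
gripper_force: 27.6
```

Call:
apply_moves:
  moves:
    - [0, 0, 0, 0, 0.001, 0, -1]
    - [0, 0, 0, 0, 0, 0, -1]
    - [0, 0, 0, 0, 0.001, 0, -1]
    - [0, 0, 0, 0, 0, 0, -1]
    - [0, 0, 0, 0, 0.001, 0, -1]
    - [0, 0, 0, 0, 0, 0, -1]
    - [0, 0, 0, 0, 0, 0, -1]
    - [0, 0, 0, 0, 0, 0, -1]

```text
clock: 13.93
tcp_pos: [0.6215, 0.0597, 0.0396]
orientation: [-1.866, -2.523, 0.012]
contact_force: [-14.3, -3.2, 16.7]
grip_width: 0.0596
gripper_force: 28.6
```

Call:
apply_moves:
  moves:
    - [0, 0, 0, 0, -0.002, 0, -1]
    - [0, 0, 0, 0, 0, 0, 1]
    - [0, 0, 0, 0, 0, 0, 1]
    - [0, 0, 0, 0, 0, 0, 1]
    - [0, 0, 0, 0, 0, 0, 1]
    - [0, 0, 0, 0, 0, 0, 1]
    - [0, 0, 0, 0, 0, 0, 1]
    - [0, 0, 0, 0, 0, -0.005, 1]

```text
clock: 14.6
tcp_pos: [0.6226, 0.0603, 0.0437]
orientation: [-1.866, -2.526, 0.002]
contact_force: [0.1, -0.3, 0.2]
grip_width: 0.0854
gripper_force: 0.0
```

Call:
apply_moves:
  moves:
    - [0, 0, 0, 0, 0, -0.015, 1]
    - [0, 0, 0, 0, 0, -0.025, 1]
    - [0, 0, 0, 0, 0, -0.03, 1]
    - [0, 0, 0, 0, 0, -0.03, 1]
    - [0, 0, 0, 0, 0, -0.03, 1]
    - [0, 0, 0, 0, 0, -0.02, 1]
    - [0, 0, 0, 0, 0, -0.01, 1]
    - [0, 0, 0, 0, 0, 0, 1]

```text
clock: 15.27
tcp_pos: [0.6248, 0.061, 0.2081]
orientation: [1.865, 2.523, 0.006]
contact_force: [-0.1, 0.0, -0.4]
grip_width: 0.0856
gripper_force: 0.0
```

Run:
```python
from h import *
o=telemetry.get_obs(); print(o['clock'],o['tcp_pos'],o['grip_width'],o['contact_force'])
cw=cam("wrist"); im=grab_frame("wrist"); tp=cam("top"); it=grab_frame("top"); sc=cam("scene"); grab_frame("scene")
for n,ct in(("wrist",cw),("scene",sc),("top",tp)):
    for x in silhouettes("cup",n):
        p,e=fit(CUPB,[.621,.058],[(ct,x['mask'])])
        if e<.9: print(n,x['p'],x['extent'],p,e)
    for x in silhouettes("fixture",n)[:1]: print(n,"fix",fit(fixt,[.5512,.035,.2955],[(ct,x['mask'])]))
cv2.imwrite("pics/w5.png",im)
```

```text
15.2667 [0.6248 0.061  0.2081] 0.08564150422214378 [-0.1325  0.0405 -0.3552]
wrist 0.56 [318.2, 183.2, 71.5, 73.3] [0.6209 0.0577] 0.08428075164556503
scene 0.7 [257.4, 221.4, 39.7, 52.8] [0.6175 0.0511] 0.1602354347705841
scene fix (array([0.5499, 0.0341, 0.2895]), np.float64(0.3374727964401245))
top 0.94 [323.9, 165.9, 29.2, 28.6] [0.619  0.0563] 0.7348666191101074
top fix (array([0.5513, 0.0355, 0.3112]), np.float64(0.3788755536079407))
```

View pics/w5.png

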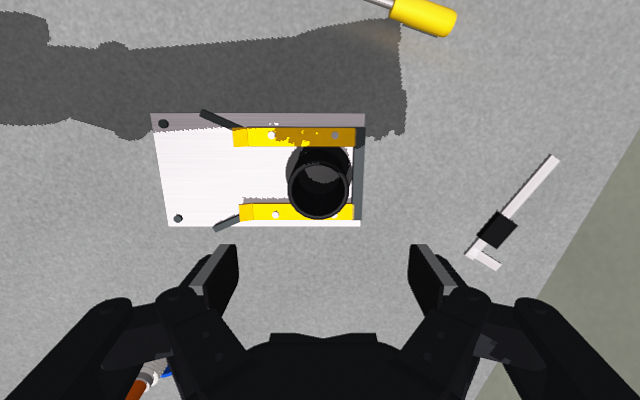

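The cup stands under both lips against the stop, with its rim centred near (318,189). Next I locate the brush handle.

Run:
```python
from h import *
im5=cv2.imread("pics/w5.png")
V=[]
for n in("top","scene"):
    im=cv2.imread(f"pics/{n}0.png"); hsv=cv2.cvtColor(im,cv2.COLOR_BGR2HSV)
    m=cv2.inRange(hsv,(4,140,80),(16,255,255)); k,lab,st,ce=cv2.connectedComponentsWithStats(m)
    px=(456,214) if n=="top" else (228,105)
    j=min(range(1,k),key=lambda i:np.hypot(*(ce[i]-px)) if st[i,4]>15 else 1e9); print(n,st[j],ce[j])
    V.append((cam(n),lab==j))
H=cyl([(.063,.173,.009)])
for v in([V[0]],[V[1]],V): print("brush",fit(H,[.4788,-.2600],v))
for n,px in(("top",(443,254)),): print("green",ray(px,.02,V[0][0]))
cw=cam("wrist")
print("rim",ray((318.5,188.5),.086,cw))
im=grab_frame("wrist"); 
plan([((.479,-.26,.215),-1.0,16,1)])
```

```text
top [459 208   8   8  51] [462.3922 211.3137]
scene [222  84  11  40 208] [227.4856 102.6442]
brush (array([ 0.4815, -0.257 ]), np.float64(2.5465686321258545))
brush (array([ 0.4723, -0.2737]), np.float64(0.572998046875))
brush (array([ 0.4814, -0.2577]), np.float64(1.5725774765014648))
green [ 0.3867 -0.2592  0.02  ]
rim [0.6178 0.0608 0.086 ]
now [0.623  0.0604 0.2038] 0.298 w 0.0854
[0, 0, 0.7747, -0.0165, -0.0145, -0.0007, 1.0],
[0, 0, 0.7747, -0.0176, -0.0131, -0.0007, 1.0],
[0, 0, 0.7747, -0.0186, -0.0116, -0.0007, 1.0],
[0, 0, 0.7747, -0.0195, -0.0101, -0.0007, 1.0],
[0, 0, 0.7747, -0.0203, -0.0085, -0.0007, 1.0],
[0, 0, 0.7747, -0.0209, -0.0068, -0.0007, 1.0],
[0, 0, 0.7747, -0.0214, -0.0051, -0.0007, 1.0],
[0, 0, 0.7747, -0.0217, -0.0033, -0.0007, 1.0]
--
[0, 0, 0.7747, -0.0219, -0.0016, -0.0007, 1.0],
[0, 0, 0.7747, -0.022, 0.0002, -0.0007, 1.0],
[0, 0, 0.7747, -0.0219, 0.002, -0.0007, 1.0],
[0, 0, 0.7747, -0.0216, 0.0038, -0.0007, 1.0],
[0, 0, 0.7747, -0.0213, 0.0055, -0.0007, 1.0],
[0, 0, 0.7747, -0.0207, 0.0072, -0.0007, 1.0],
[0, 0, 0.7747, -0.0201, 0.0089, -0.0007, 1.0],
[0, 0, 0.7747, -0.0193, 0.0105, -0.0007, 1.0]
--
rows 16
```

Call:
apply_moves:
  moves:
    - [0, 0, 0.775, -0.017, -0.0145, -0.001, 1]
    - [0, 0, 0.775, -0.018, -0.013, -0.001, 1]
    - [0, 0, 0.775, -0.019, -0.012, -0.001, 1]
    - [0, 0, 0.775, -0.02, -0.01, -0.001, 1]
    - [0, 0, 0.775, -0.02, -0.0085, -0.001, 1]
    - [0, 0, 0.775, -0.021, -0.007, -0.001, 1]
    - [0, 0, 0.775, -0.021, -0.005, -0.001, 1]
    - [0, 0, 0.775, -0.022, -0.003, -0.001, 1]

```text
clock: 16.43
tcp_pos: [0.5509, -0.1021, 0.2125]
orientation: [-2.579, -1.794, -0.0]
contact_force: [-0.3, -0.4, -0.2]
grip_width: 0.0854
gripper_force: 0.0
```

Call:
apply_moves:
  moves:
    - [0, 0, 0.775, -0.022, -0.0015, -0.001, 1]
    - [0, 0, 0.775, -0.022, 0, -0.001, 1]
    - [0, 0, 0.775, -0.022, 0.002, -0.001, 1]
    - [0, 0, 0.775, -0.0215, 0.004, -0.001, 1]
    - [0, 0, 0.775, -0.021, 0.0055, 0, 1]
    - [0, 0, 0.775, -0.021, 0.007, 0, 1]
    - [0, 0, 0.775, -0.02, 0.009, 0, 1]
    - [0, 0, 0.775, -0.019, 0.01, 0, 1]

```text
clock: 17.1
tcp_pos: [0.4788, -0.262, 0.2164]
orientation: [3.017, 0.878, -0.0]
contact_force: [-0.1, -0.1, -0.4]
grip_width: 0.0851
gripper_force: 0.0
```

Run:
```python
from h import *
for k in range(6): grab_frame("scene")
o=telemetry.get_obs(); cw=cam("wrist"); im=grab_frame("wrist"); cv2.imwrite("pics/w6.png",im); print(o['clock'],o['tcp_pos'])
print("cap top", ray((462.4,211.3),.173,cam("top")))
hsv=cv2.cvtColor(im,cv2.COLOR_BGR2HSV); m=cv2.inRange(hsv,(4,140,60),(16,255,255)); k,lab,st,ce=cv2.connectedComponentsWithStats(m)
for i in range(1,k):
    if st[i,4]>80: print(st[i],ce[i]); print(fit(cyl([(.063,.173,.009)]),[.4788,-.26],[(cw,lab==i)]))
for x in silhouettes("pot","wrist"): print("pot",x['p'],x['extent'],fit(POT,[.4788,-.26],[(cw,x['mask'])]))
print(cw[1])
```

```text
17.4 [ 0.48   -0.2599  0.2165]
cap top [ 0.481  -0.2567  0.173 ]
[309 170  25  54 999] [320.7768 197.4444]
(array([ 0.4823, -0.2547]), np.float64(0.19136714935302734))
pot 0.91 [323.5, 167.9, 62.3, 51.9] (array([ 0.4797, -0.2574]), np.float64(0.9749022126197815))
pot 0.28 [432.2, 57.1, 119.8, 114.3] (array([-0.0042, -0.3297]), np.float64(1.0))
[[ 0.5425 -0.804  -0.2435  0.5411]
 [-0.84   -0.5194 -0.1565 -0.2186]
 [-0.0006  0.2894 -0.9572  0.359 ]
 [ 0.      0.      0.      1.    ]]
```

View pics/w6.png

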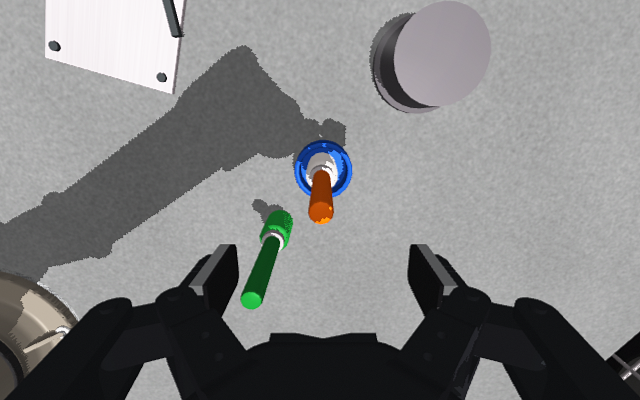

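The pot is at about (323,168) and the orange handle rises to its cap near (320,213). The green brush sits at lower left with its cap at (252,300), clear of the descent. I descend and grip.

Call:
apply_moves:
  moves:
    - [0, 0, 0, 0.002, -0.001, 0.003, 1]
    - [0, 0, 0, 0.0017, -0.0016, 0.01, 1]
    - [0, 0, 0, 0, 0, 0.02, 1]
    - [0, 0, 0, 0, 0, 0.02, 1]
    - [0, 0, 0, 0, 0, 0.02, 1]
    - [0, 0, 0, 0, 0, 0.02, 1]
    - [0, 0, 0, 0, 0, 0.01, 1]
    - [0, 0, 0, 0, 0, 0.0045, 1]

```text
clock: 18.17
tcp_pos: [0.48, -0.2559, 0.1068]
orientation: [-3.012, -0.884, 0.004]
contact_force: [-0.4, -0.3, 0.2]
grip_width: 0.0853
gripper_force: 0.0
```

Call:
apply_moves:
  moves:
    - [0, 0, 0, 0, 0, 0, 1]
    - [0, 0, 0, 0, 0, 0, -1]
    - [0, 0, 0, 0, 0, 0, -1]
    - [0, 0, 0, 0, 0, 0, -1]
    - [0, 0, 0, 0, 0, 0, -1]
    - [0, 0, 0, 0, 0, 0, -1]
    - [0, 0, 0, 0, 0, 0, -1]
    - [0, 0, 0, 0, 0, 0, -1]
  grip_force: 40

```text
clock: 18.83
tcp_pos: [0.4814, -0.2572, 0.1096]
orientation: [3.014, 0.883, 0.001]
contact_force: [-0.5, -0.3, 3.9]
grip_width: 0.0171
gripper_force: 38.9
```

Call:
apply_moves:
  moves:
    - [0, 0, 0, 0, 0, 0, -1]
    - [0, 0, 0, 0, 0, 0, -1]
    - [0, 0, 0, 0, 0, 0, -1]
    - [0, 0, 0, 0, 0, 0, -1]
    - [0, 0, 0, 0, 0, 0, -1]
    - [0, 0, 0, 0, 0, 0, -1]
    - [0, 0, 0, 0, 0, 0, -1]
    - [0, 0, 0, 0, 0, 0, -1]

```text
clock: 19.5
tcp_pos: [0.4815, -0.2572, 0.1095]
orientation: [3.014, 0.883, 0.001]
contact_force: [-0.3, -0.4, 6.2]
grip_width: 0.0167
gripper_force: 39.1
```

Call:
apply_moves:
  moves:
    - [0, 0, 0, 0, 0, -0.005, -1]
    - [0, 0, 0, 0, 0, -0.015, -1]
    - [0, 0, 0, 0, 0, -0.025, -1]
    - [0, 0, 0, 0, 0, -0.025, -1]
    - [0, 0, 0, 0, 0, -0.025, -1]
    - [0, 0, 0, 0, 0, -0.025, -1]
    - [0, 0, 0, 0, 0, -0.015, -1]
    - [0, 0, 0, 0, 0, -0.005, -1]

```text
clock: 20.17
tcp_pos: [0.4822, -0.2573, 0.2518]
orientation: [3.012, 0.883, 0.005]
contact_force: [-0.5, 0.7, -0.7]
grip_width: 0.0171
gripper_force: 39.1
```

Run:
```python
from h import *
for k in range(4): grab_frame("top")
o=telemetry.get_obs(); print(o['clock'],o['tcp_pos'],o['contact_force'],o['grip_width'])
a=grab_frame("scene"); b=grab_frame("wrist"); cv2.imwrite("pics/s7r.png",a); cv2.imwrite("pics/w7r.png",b)
v=np.hstack([cv2.resize(a[40:180,150:360],None,fx=2,fy=2,interpolation=cv2.INTER_CUBIC),b[60:340,200:440]])
cv2.imwrite("pics/v7.png",v); print(v.shape)
plan([((.6205,.0575,.235),None,16,-1)])
```

```text
20.3667 [ 0.4803 -0.2566  0.2477] [-0.8801 -0.0629 -0.878 ] 0.016713413412153266
(280, 660, 3)
now [ 0.4802 -0.2566  0.2474] -1.0005 w 0.017
[0, 0, -0.0, 0.018, -0.0118, 0.0008, -1.0],
[0, 0, -0.0, 0.018, -0.0118, 0.0008, -1.0],
[0, 0, -0.0, 0.018, -0.0118, 0.0008, -1.0],
[0, 0, -0.0, 0.018, -0.0118, 0.0008, -1.0],
[0, 0, -0.0, 0.018, -0.0118, 0.0008, -1.0],
[0, 0, -0.0, 0.018, -0.0118, 0.0008, -1.0],
[0, 0, -0.0, 0.018, -0.0118, 0.0008, -1.0],
[0, 0, -0.0, 0.018, -0.0118, 0.0008, -1.0]
--
[0, 0, -0.0, 0.018, -0.0118, 0.0008, -1.0],
[0, 0, -0.0, 0.018, -0.0118, 0.0008, -1.0],
[0, 0, -0.0, 0.018, -0.0118, 0.0008, -1.0],
[0, 0, -0.0, 0.018, -0.0118, 0.0008, -1.0],
[0, 0, -0.0, 0.018, -0.0118, 0.0008, -1.0],
[0, 0, -0.0, 0.018, -0.0118, 0.0008, -1.0],
[0, 0, -0.0, 0.018, -0.0118, 0.0008, -1.0],
[0, 0, -0.0, 0.018, -0.0118, 0.0008, -1.0]
--
rows 16
```

View pics/v7.png

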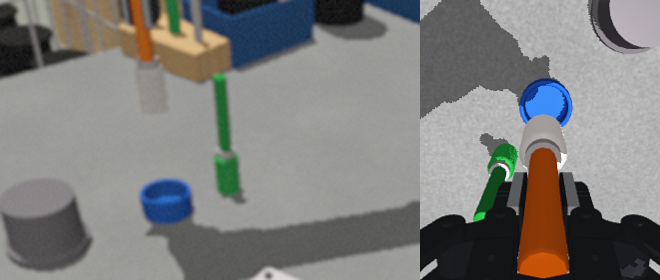

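The brush is held upright and clear of the empty pot; in the wrist crop the pot centre is at about (545,105) and the head's lower end at about (545,125). Next I measure the held brush's offset, then carry it over.

Run:
```python
from h import *
cw=cam("wrist"); o=telemetry.get_obs(); b=grab_frame("wrist"); x,y,z=o['tcp_pos']; print(o['tcp_pos'])
for d in silhouettes("brush","wrist"):
    col=b[d['mask']].mean(0)
    for dz in (.097,.101,.105):
        print(d['p'],d['extent'],col.round(),dz,fit(lambda p:[q for q in cyl([(z-dz,z-dz+.055,.017),(z-dz+.055,z-dz+.165,.009)])(p)],[x,y],[(cw,d['mask'])]))
hsv=cv2.cvtColor(b,cv2.COLOR_BGR2HSV); m=cv2.inRange(hsv,(100,120,60),(125,255,255)); m[:130]=0; m[:, :290]=0; m[:,360:]=0
ys,xs=np.nonzero(m); print(xs.min(),xs.max(),ys.min(),ys.max())
ys2=ys.min(); w=[(xs[ys==r].max()-xs[ys==r].min(),r,(xs[ys==r].max()+xs[ys==r].min())/2) for r in range(ys.min(),ys.max()+1)]; print(max(w))
print("pot", ray((max(w)[2],max(w)[1]),.03,cw), ray(((xs.min()+xs.max())/2,ys.min()),.03,cw))
```

```text
[ 0.4802 -0.2566  0.2474]
0.94 [275.4, 239.6, 40.3, 73.3] [ 56. 112.  42.] 0.097 (array([ 0.5029, -0.225 ]), np.float64(4.218606948852539))
0.94 [275.4, 239.6, 40.3, 73.3] [ 56. 112.  42.] 0.101 (array([ 0.4991, -0.2259]), np.float64(3.916900873184204))
0.94 [275.4, 239.6, 40.3, 73.3] [ 56. 112.  42.] 0.105 (array([ 0.4958, -0.2266]), np.float64(3.6445624828338623))
0.62 [323.0, 254.5, 54.3, 165.4] [ 45.  83. 148.] 0.097 (array([ 0.4854, -0.2512]), np.float64(0.22979673743247986))
0.62 [323.0, 254.5, 54.3, 165.4] [ 45.  83. 148.] 0.101 (array([ 0.4833, -0.2526]), np.float64(0.14938554167747498))
0.62 [323.0, 254.5, 54.3, 165.4] [ 45.  83. 148.] 0.105 (array([ 0.4813, -0.2539]), np.float64(0.08783330023288727))
299 351 138 186
(np.int64(52), 170, np.float64(325.0))
pot [ 0.4769 -0.2595  0.03  ] [ 0.5104 -0.2378  0.03  ]
```

Call:
apply_moves:
  moves:
    - [0, 0, 0, 0.018, -0.012, 0, -1]
    - [0, 0, 0, 0.025, -0.016, 0, -1]
    - [0, 0, 0, 0.028, -0.018, 0, -1]
    - [0, 0, 0, 0.028, -0.018, 0, -1]
    - [0, 0, 0, 0.028, -0.018, 0, -1]
    - [0, 0, 0, 0.028, -0.018, 0, -1]
    - [0, 0, 0, 0.025, -0.016, 0, -1]
    - [0, 0, 0, 0.02, -0.013, 0, -1]

```text
clock: 21.23
tcp_pos: [0.5803, -0.0374, 0.2484]
orientation: [-3.013, -0.887, 0.001]
contact_force: [0.7, -0.2, -0.6]
grip_width: 0.017
gripper_force: 39.1
```

Call:
apply_moves:
  moves:
    - [0, 0, 0, 0.02, -0.013, 0, -1]
    - [0, 0, 0, 0.02, -0.013, 0, -1]
    - [0, 0, 0, 0.02, -0.013, 0, -1]
    - [0, 0, 0, 0.016, -0.01, 0, -1]
    - [0, 0, 0, 0.01, -0.006, 0, -1]
    - [0, 0, 0, 0, 0, 0, -1]
    - [0, 0, 0, 0, 0, 0, -1]
    - [0, 0, 0, 0, 0, 0, -1]

```text
clock: 21.9
tcp_pos: [0.6222, 0.0504, 0.2485]
orientation: [3.015, 0.881, -0.002]
contact_force: [-0.4, -0.3, -0.9]
grip_width: 0.0173
gripper_force: 39.1
```

Run:
```python
from h import *
cw=cam("wrist"); o=telemetry.get_obs(); b=grab_frame("wrist"); cv2.imwrite("pics/w8.png",b); print(o['clock'],o['tcp_pos'])
for n in("wrist","top"):
  if n=="top": grab_frame("top")
  for d in silhouettes("cup",n): print(n,d['p'],d['extent'],fit(CUPB,[.6205,.0575],[(cam(n),d['mask'])]))
plan([((.6205,.0575,.235),None,8,-1)])
# overlay: cup rim + bore at (.6205,.0575), brush outline
x,y,z=o['tcp_pos']
for P,c in((circ(.6205,.0575,.086,.03),(0,255,0)),(circ(.6205,.0575,.086,.025),(0,255,0)),(circ(x,y,z-.101,.017),(0,0,255)),(circ(x,y,z-.046,.009),(0,0,255))):
    cv2.polylines(b,[(proj(P,cw)*16).astype(np.int32)],True,c,1,cv2.LINE_AA,4)
cv2.imwrite("pics/w8o.png",cv2.resize(b[60:340,180:460],None,fx=2,fy=2,interpolation=cv2.INTER_CUBIC))
```

```text
21.9 [0.6222 0.0504 0.2485]
wrist 0.86 [37.7, 237.1, 75.4, 73.5] (array([0.6705, 0.0806]), np.float64(1.8936113119125366))
wrist 0.7 [311.5, 189.2, 137.3, 167.1] (array([0.6234, 0.0987]), np.float64(0.9475180506706238))
wrist 0.56 [318.8, 162.1, 58.7, 64.8] (array([0.6221, 0.0584]), np.float64(0.40954291820526123))
top 0.93 [214.6, 274.4, 36.1, 32.6] (array([0.481 , 0.0673]), np.float64(1.8362351655960083))
top 0.73 [326.4, 167.6, 29.2, 25.9] (array([0.6176, 0.0565]), np.float64(0.4042206406593323))
now [0.6224 0.0509 0.2491] -1.0025 w 0.0169
[0, 0, -0.0, 0.0003, -0.0008, 0.0018, -1.0],
[0, 0, -0.0, 0.0003, -0.0008, 0.0018, -1.0],
[0, 0, -0.0, 0.0003, -0.0008, 0.0018, -1.0],
[0, 0, -0.0, 0.0003, -0.0008, 0.0018, -1.0],
[0, 0, -0.0, 0.0003, -0.0008, 0.0018, -1.0],
[0, 0, -0.0, 0.0003, -0.0008, 0.0018, -1.0],
[0, 0, -0.0, 0.0003, -0.0008, 0.0018, -1.0],
[0, 0, -0.0, 0.0003, -0.0008, 0.0018, -1.0]
--
rows 8
```

View pics/w8o.png

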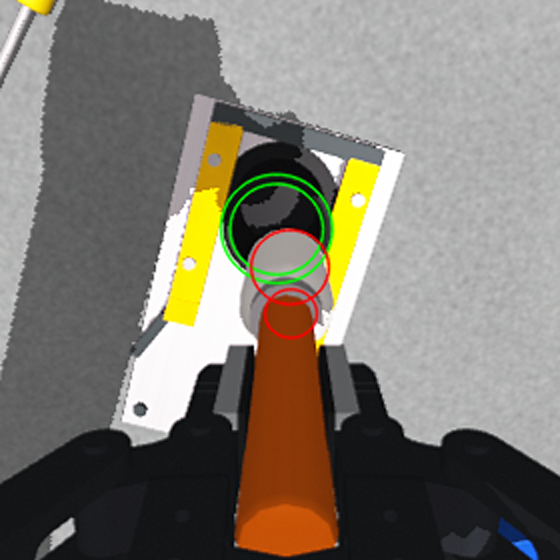

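Call:
apply_moves:
  moves:
    - [0, 0, 0, 0.0012, -0.003, 0, -1]
    - [0, 0, 0, 0.0012, -0.0033, 0.002, -1]
    - [0, 0, 0, 0, 0, 0.01, -1]
    - [0, 0, 0, 0, 0, 0.018, -1]
    - [0, 0, 0, 0, 0, 0.018, -1]
    - [0, 0, 0, 0, 0, 0.018, -1]
    - [0, 0, 0, 0, 0, 0.008, -1]
    - [0, 0, 0, 0, 0, 0, -1]

```text
clock: 22.77
tcp_pos: [0.6194, 0.0587, 0.1722]
orientation: [-3.014, -0.884, 0.007]
contact_force: [-0.0, 0.1, -1.0]
grip_width: 0.0168
gripper_force: 39.1
```

Call:
apply_moves:
  moves:
    - [0, 0, 0, 0, 0, 0.005, -1]
    - [0, 0, 0, 0, 0, 0.01, -1]
    - [0, 0, 0, 0, 0, 0.01, -1]
    - [0, 0, 0, 0, 0, 0.01, -1]
    - [0, 0, 0, 0, 0, 0.009, -1]
    - [0, 0, 0, 0, 0, 0.005, -1]
    - [0, 0, 0, 0, 0, 0, -1]
    - [0, 0, 0, 0, 0, 0, -1]

```text
clock: 23.43
tcp_pos: [0.621, 0.0589, 0.1257]
orientation: [-3.015, -0.884, 0.001]
contact_force: [-0.4, -0.4, -1.2]
grip_width: 0.0172
gripper_force: 39.1
```

Run:
```python
from h import *
for k in range(2): grab_frame("top")
o=telemetry.get_obs(); print(o['clock'],o['tcp_pos'],o['contact_force'],o['gripper_force'])
a=grab_frame("scene"); grab_frame("top")
cv2.imwrite("pics/s9.png",cv2.resize(a[100:290,190:370],None,fx=3,fy=3,interpolation=cv2.INTER_CUBIC))
for d in silhouettes("cup","scene"): print(d['p'],d['extent'],fit(CUPB,[.6205,.0575],[(cam("scene"),d['mask'])]))
```

```text
23.5333 [0.6216 0.0591 0.1265] [-0.1833 -0.1059  0.2679] 39.09772574901581
0.82 [256.1, 223.6, 40.9, 53.7] (array([0.6171, 0.0514]), np.float64(0.35799887776374817))
0.56 [463.0, 235.0, 46.2, 56.8] (array([-2.59  , -0.5052]), np.float64(1.0))
```

View pics/s9.png

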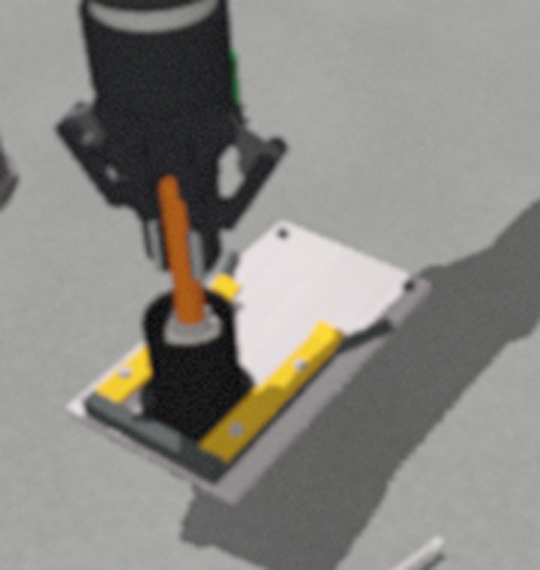

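The brush head is inside the cup; the handle enters the rim near crop pixel (190,315), with a slight lean and no contact force. Now the strokes.

Call:
apply_moves:
  moves:
    - [0, 0, 0, 0, 0, 0.002, -1]
    - [0, 0, 0, 0, 0, 0.002, -1]
    - [0, 0, 0, 0, 0, 0.002, -1]
    - [0, 0, 0, 0, 0, 0.001, -1]
    - [0, 0, 0, 0, 0, 0, -1]
    - [0, 0, 0, 0, 0, 0, -1]
    - [0, 0, 0, 0, 0, 0, -1]
    - [0, 0, 0, 0, 0, 0, -1]

```text
clock: 24.35
tcp_pos: [0.6212, 0.059, 0.1191]
orientation: [-3.015, -0.883, -0.0]
contact_force: [-0.9, 0.3, -0.5]
grip_width: 0.017
gripper_force: 39.1
```

Call:
apply_moves:
  moves:
    - [0, 0, 0, 0, 0, 0.001, -1]
    - [0, 0, 0, 0, 0, 0.001, -1]
    - [0, 0, 0, 0, 0, 0.001, -1]
    - [0, 0, 0, 0, 0, 0, -1]
    - [0, 0, 0, 0, 0, 0, -1]
    - [0, 0, 0, 0, 0, 0, -1]
    - [0, 0, 0, 0, 0, 0, -1]
    - [0, 0, 0, 0, 0, 0, -1]

```text
clock: 25.02
tcp_pos: [0.6212, 0.0589, 0.1161]
orientation: [3.015, 0.883, 0.0]
contact_force: [1.0, 0.3, -0.6]
grip_width: 0.0171
gripper_force: 39.1
```

Call:
apply_moves:
  moves:
    - [0, 0, 0, 0, 0, -0.005, -1]
    - [0, 0, 0, 0, 0, -0.012, -1]
    - [0, 0, 0, 0, 0, -0.012, -1]
    - [0, 0, 0, 0, 0, -0.012, -1]
    - [0, 0, 0, 0, 0, -0.01, -1]
    - [0, 0, 0, 0, 0, -0.006, -1]
    - [0, 0, 0, 0, 0, 0, -1]
    - [0, 0, 0, 0, 0, 0, -1]

```text
clock: 25.68
tcp_pos: [0.6213, 0.0589, 0.1735]
orientation: [3.015, 0.883, 0.001]
contact_force: [0.5, -0.3, -0.9]
grip_width: 0.0169
gripper_force: 39.1
```

Call:
apply_moves:
  moves:
    - [0, 0, 0, 0, 0, 0, -1]
    - [0, 0, 0, 0, 0, 0.008, -1]
    - [0, 0, 0, 0, 0, 0.012, -1]
    - [0, 0, 0, 0, 0, 0.012, -1]
    - [0, 0, 0, 0, 0, 0.012, -1]
    - [0, 0, 0, 0, 0, 0.008, -1]
    - [0, 0, 0, 0, 0, 0.004, -1]
    - [0, 0, 0, 0, 0, 0.001, -1]

```text
clock: 26.35
tcp_pos: [0.6212, 0.0593, 0.1156]
orientation: [-3.014, -0.884, 0.001]
contact_force: [-1.4, -0.2, 7.3]
grip_width: 0.0174
gripper_force: 39.9
```

Call:
apply_moves:
  moves:
    - [0, 0, 0, 0, 0, 0, -1]
    - [0, 0, 0, 0, 0, 0, -1]
    - [0, 0, 0, 0, 0, 0.001, -1]
    - [0, 0, 0, 0, 0, 0.001, -1]
    - [0, 0, 0, 0, 0, 0, -1]
    - [0, 0, 0, 0, 0, 0, -1]
    - [0, 0, 0, 0, 0, 0, -1]
    - [0, 0, 0, 0, 0, 0, -1]

```text
clock: 27.02
tcp_pos: [0.6217, 0.0593, 0.1156]
orientation: [3.014, 0.883, 0.002]
contact_force: [-3.0, 0.2, 10.4]
grip_width: 0.0169
gripper_force: 40.5
```

Call:
apply_moves:
  moves:
    - [0, 0, 0, 0, 0, -0.005, -1]
    - [0, 0, 0, 0, 0, -0.015, -1]
    - [0, 0, 0, 0, 0, -0.022, -1]
    - [0, 0, 0, 0, 0, -0.025, -1]
    - [0, 0, 0, 0, 0, -0.025, -1]
    - [0, 0, 0, 0, 0, -0.022, -1]
    - [0, 0, 0, 0, 0, -0.015, -1]
    - [0, 0, 0, 0, 0, -0.005, -1]

```text
clock: 27.68
tcp_pos: [0.6224, 0.0592, 0.2509]
orientation: [3.014, 0.883, 0.007]
contact_force: [-0.2, 1.1, -0.2]
grip_width: 0.0171
gripper_force: 39.2
```

Call:
apply_moves:
  moves:
    - [0, 0, 0, -0.015, 0.01, 0, -1]
    - [0, 0, 0, -0.025, 0.016, 0, -1]
    - [0, 0, 0, -0.028, 0.018, 0, -1]
    - [0, 0, 0, -0.028, 0.018, 0, -1]
    - [0, 0, 0, -0.028, 0.019, 0, -1]
    - [0, 0, 0, -0.028, 0.018, 0, -1]
    - [0, 0, 0, -0.026, 0.017, 0, -1]
    - [0, 0, 0, -0.022, 0.014, 0, -1]

```text
clock: 28.35
tcp_pos: [0.5211, -0.161, 0.247]
orientation: [-3.016, -0.881, 0.003]
contact_force: [0.7, -0.5, -0.9]
grip_width: 0.0169
gripper_force: 39.2
```

Call:
apply_moves:
  moves:
    - [0, 0, 0, -0.022, 0.015, 0, -1]
    - [0, 0, 0, -0.022, 0.015, 0, -1]
    - [0, 0, 0, -0.02, 0.013, 0, -1]
    - [0, 0, 0, -0.015, 0.01, 0, -1]
    - [0, 0, 0, -0.01, 0.007, 0, -1]
    - [0, 0, 0, 0, 0, 0, -1]
    - [0, 0, 0, 0, 0, 0, -1]
    - [0, 0, 0, 0, 0, 0, -1]

```text
clock: 29.02
tcp_pos: [0.4811, -0.2554, 0.2478]
orientation: [-3.013, -0.886, -0.001]
contact_force: [-0.0, -0.3, -0.8]
grip_width: 0.0172
gripper_force: 39.2
```

Run:
```python
from h import *
for k in range(3): grab_frame("top")
o=telemetry.get_obs(); print(o['clock'],o['contact_force'])
plan([((.481,-.2575,.1116),None,8,-1)])
cw=cam("wrist"); b=grab_frame("wrist"); x,y,z=o['tcp_pos']
w7=cv2.imread("pics/w7r.png"); print("diff to first-lift picture",np.abs(b.astype(int)-w7)[120:340,250:400].mean())
```

```text
29.1667 [ 0.634   0.8332 -0.6946]
now [ 0.4811 -0.2556  0.248 ] -0.9982 w 0.0167
[0, 0, -0.0, -0.0001, 0.0002, 0.017, -1.0],
[0, 0, -0.0, -0.0001, 0.0002, 0.017, -1.0],
[0, 0, -0.0, -0.0001, 0.0002, 0.017, -1.0],
[0, 0, -0.0, -0.0001, 0.0002, 0.017, -1.0],
[0, 0, -0.0, -0.0001, 0.0002, 0.017, -1.0],
[0, 0, -0.0, -0.0001, 0.0002, 0.017, -1.0],
[0, 0, -0.0, -0.0001, 0.0002, 0.017, -1.0],
[0, 0, -0.0, -0.0001, 0.0002, 0.017, -1.0]
--
rows 8
diff to first-lift picture 3.281888888888889
```

Same relation to the pot as at the lift. I lower the brush to just above the pot floor and then to light contact.

Call:
apply_moves:
  moves:
    - [0, 0, 0, -0.001, 0.001, 0.01, -1]
    - [0, 0, 0, 0, 0.001, 0.02, -1]
    - [0, 0, 0, 0, 0, 0.025, -1]
    - [0, 0, 0, 0, 0, 0.025, -1]
    - [0, 0, 0, 0, 0, 0.025, -1]
    - [0, 0, 0, 0, 0, 0.015, -1]
    - [0, 0, 0, 0, 0, 0.01, -1]
    - [0, 0, 0, 0, 0, 0.005, -1]

```text
clock: 29.88
tcp_pos: [0.4799, -0.2587, 0.1112]
orientation: [-3.013, -0.884, 0.003]
contact_force: [0.1, -1.0, -0.6]
grip_width: 0.0171
gripper_force: 39.1
```

Call:
apply_moves:
  moves:
    - [0, 0, 0, 0, 0, 0.001, -1]
    - [0, 0, 0, 0, 0, 0.001, -1]
    - [0, 0, 0, 0, 0, 0.001, -1]
    - [0, 0, 0, 0, 0, 0, -1]
    - [0, 0, 0, 0, 0, 0, -1]
    - [0, 0, 0, 0, 0, 0, -1]
    - [0, 0, 0, 0, 0, 0, -1]
    - [0, 0, 0, 0, 0, 0, -1]

```text
clock: 30.55
tcp_pos: [0.4808, -0.2593, 0.1102]
orientation: [3.015, 0.883, 0.001]
contact_force: [-0.7, -0.4, -1.4]
grip_width: 0.0167
gripper_force: 39.1
```

Call:
apply_moves:
  moves:
    - [0, 0, 0, 0, 0, 0.0007, -1]
    - [0, 0, 0, 0, 0, 0, -1]
    - [0, 0, 0, 0, 0, 0, -0.5]
    - [0, 0, 0, 0, 0, 0, -0.4]
    - [0, 0, 0, 0, 0, 0, -0.2]
    - [0, 0, 0, 0, 0, 0, 0]
    - [0, 0, 0, 0, 0, 0, 0.5]
    - [0, 0, 0, 0, 0, 0, 1]

```text
clock: 31.22
tcp_pos: [0.4807, -0.2592, 0.1093]
orientation: [-3.015, -0.883, 0.0]
contact_force: [-0.6, 0.4, -0.7]
grip_width: 0.0653
gripper_force: 0.0
```

Call:
apply_moves:
  moves:
    - [0, 0, 0, 0, 0, 0, 1]
    - [0, 0, 0, 0, 0, 0, 1]
    - [0, 0, 0, 0, 0, 0, 1]
    - [0, 0, 0, 0, 0, -0.005, 1]
    - [0, 0, 0, 0, 0, -0.015, 1]
    - [0, 0, 0, 0, 0, -0.025, 1]
    - [0, 0, 0, 0, 0, -0.03, 1]
    - [0, 0, 0, 0, 0, -0.03, 1]

```text
clock: 31.88
tcp_pos: [0.4802, -0.2589, 0.2155]
orientation: [-3.014, -0.884, 0.001]
contact_force: [0.5, -0.0, 0.4]
grip_width: 0.0855
gripper_force: 0.0
```

Call:
apply_moves:
  moves:
    - [0, 0, 0, 0, 0, -0.025, 1]
    - [0, 0, 0, 0, 0, -0.015, 1]
    - [0, 0, 0, 0, 0, -0.005, 1]
    - [0, 0, 0, 0, 0, 0, 1]
    - [0, 0, 0, 0, 0, 0, 1]
    - [0, 0, 0, 0, 0, 0, 1]
    - [0, 0, 0, 0, 0, 0, 1]
    - [0, 0, 0, 0, 0, 0, 1]

```text
clock: 32.55
tcp_pos: [0.4801, -0.259, 0.2581]
orientation: [-3.013, -0.883, 0.002]
contact_force: [0.3, 0.6, -0.6]
grip_width: 0.0852
gripper_force: 0.0
```

Run:
```python
from h import *
o=telemetry.get_obs(); print(o['clock'],o['tcp_pos'],o['grip_width'])
a=grab_frame("scene"); b=grab_frame("wrist")
v=np.hstack([cv2.resize(a[70:270,150:340],None,fx=2,fy=2,interpolation=cv2.INTER_CUBIC),b[0:400,180:540][:400]])
cv2.imwrite("pics/v10.png",v); print(v.shape)
for n in("scene",):
  for d in silhouettes("cup",n): print(d['extent'],fit(CUPB,[.6205,.0575],[(cam(n),d['mask'])])[0])
  print([x['extent'] for x in silhouettes("brush",n)])
```

```text
32.55 [ 0.4801 -0.259   0.2581] 0.08520323903428495
(400, 740, 3)
[255.8, 222.1, 39.4, 52.1] [0.6176 0.0511]
[462.5, 234.5, 50.6, 53.4] [-2.59   -0.5052]
[[264.0, 106.2, 10.2, 58.3], [232.4, 111.2, 22.9, 56.9]]
```

View pics/v10.png

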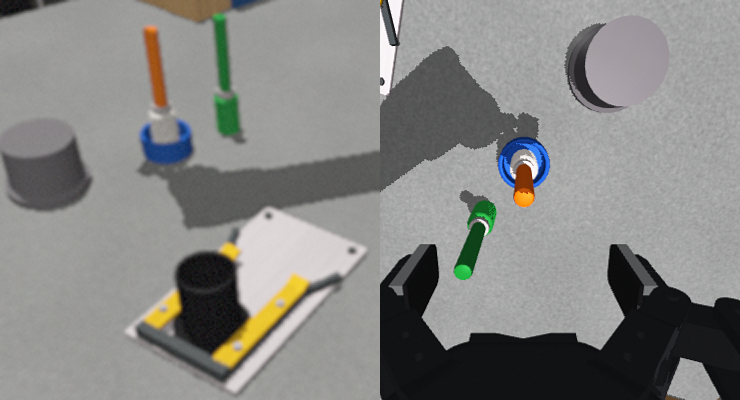

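The left panel shows the brush upright in the pot at about (165,130) and the cup home against the stop at about (208,300). I hand the job in.

```bash
python3 -c "
from bench import order
print(order.hand_in())"
```

```text
the job is handed in; nothing more can be done
None
```

The job is handed in at about 33 s of the 72 s limit: by camera the cup is upright and home under the lips, and the brush, after its down-up-down strokes, stands in its pot; hand-in returned no verdict.

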